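Hang the slide rack to drain over the drip tray

TASK

First slide the green drip tray along the bench until it lies centrally under the hook of the drain stand. Then lift the steel slide rack out of the blue staining dish by its wire handle, keeping it upright, and hang it by the middle of that handle in the hook, so that the whole rack hangs still and level over the tray. Leave the dish and the other things on the bench where they are.

Things in the scene. Friction and masses are not known exactly. Their poses are not given: they have to be found in the camera images.
- stand: Fixed steel drain stand with a red-coated hook. Origin: centre of the underside of its round foot (90 mm across, 18 mm high), from which a 12 mm rod rises and bends over at 222 mm, its greatest height. -x is the way the hook arm points out from the rod (roughly towards the robot), z up. The arm runs level towards -x, underside 210 mm above the bench, and ends in the hook.
- hook_seat (a point): Where the handle wire's centre line rests in the hook: 150 mm from the rod along the stand's -x, 203 mm up; axes as the stand's. The hook is a strip 16 mm wide (y), 4 mm thick, bent to a V: two 28 mm legs rise at 40 degrees from the seat to -x and +x. The free tip is 21 mm from the seat to -x, its top at 221 mm. The wire comes in over the tip from -x and is lowered into the V, lying along y.
- rack: Steel staining rack holding ten glass slides, about 0.26 kg, standing in the dish at the start. Origin: centre of its underside, z up. Its body is 110 mm long (x), 84 mm wide (y), 36 mm high; the fixed orange-coated wire handle stands up from the middle of its two ends, in the plane x-z, to 117.5 mm above the underside.
- rack_handle (a point): Middle of the rack's wire handle: centre line of the straight level top wire, 115 mm above the rack's underside (axes as the rack's). The wire is 5 mm thick, runs along x, and is straight for 46 mm either side of this point; below it there is 77 mm free down to the rack's body.
- dish: Loose blue staining dish, open-topped box 138 mm (x) by 108 mm (y) by 60 mm high, 4 mm walls and floor, 0.6 kg, with a small lug on each end (152 mm over the lugs). Origin: centre of its underside. The rack stands in it with about 11 mm play all round.
- tray: Loose green enamelled metal drip tray, 150 mm (x) by 220 mm (y), rim 25 mm high, 4 mm walls and floor, 0.35 kg, lying on the bench. Origin: centre of its underside; z is up. At the start it lies on one side of the stand and the dish on the other.
- tip_box: Bystander: blue box of pipette tips with clear lid, 85 x 120 mm, 81 mm high. Origin: centre of its underside.
- reagent_bottle: Bystander: amber bottle with blue cap, 70 mm across, 160 mm high. Origin: centre of its underside.
- dish_stack: Bystander: stack of three culture dishes, 90 mm across, 45 mm high. Origin: centre of its underside.
Not all that is in view belongs to the job. Of the things that look like the stand, take the one that is farthest to the robot's left at the start.

How it is judged:
On the way, in this order (a step that is already met when the one before it is completed fails the run):
1. the tray lies under the hook while the rack is still in the dish (x of hook_seat in the frame of tray between -0.032 and 0.032 m and y of hook_seat in the frame of tray between -0.05 and 0.05 m and height (world z) of rack_handle below 0.14 m), for 0.2 s.
2. the rack has been lifted clear out of the dish (height (world z) of rack_handle above 0.19 m), for 0.2 s.
At the end, for the whole second after the job is handed in: Rack hangs at rest on the hook: handle middle within 20 mm of the seat along the wire, 10 mm across, 8 mm in height; tilt under 0.2 rad. Tray flat below, its centre within 32 mm (tray x) and 50 mm (tray y) of the handle middle. Dish within 40 mm, other things 30 mm of their starts (x of rack_handle in the frame of hook_seat between -0.01 and 0.01 m and y of rack_handle in the frame of hook_seat between -0.02 and 0.02 m and z of rack_handle in the frame of hook_seat between -0.008 and 0.008 m and angle between rack's own z axis and vertical below 0.2 rad and contact force between rack and stand above 1 N and linear speed of rack below 0.03 m/s and angular speed of rack below 0.3 rad/s and angle between tray's own z axis and vertical below 0.05 rad and height (world z) of tray below 0.005 m and x of rack_handle in the frame of tray between -0.032 and 0.032 m and y of rack_handle in the frame of tray between -0.05 and 0.05 m and distance of dish from where it was at the start of the episode below 0.04 m and distance of each of tip_box, reagent_bottle, dish_stack from where it was at the start of the episode below 0.03 m); the robot touches nothing.
It fails at once if the rack is tipped by more than 40 degrees (the slides would fall out) (angle between rack's own z axis and vertical above 0.7 rad).
It fails at once if the tray is lifted instead of slid (height (world z) of tray above 0.03 m).
It fails at once if the dish is dragged away or lifted (distance of dish from where it was at the start of the episode above 0.04 m).
It fails at once if a bystander is pushed away (distance of any of tip_box, reagent_bottle, dish_stack from where it was at the start of the episode above 0.03 m).
It also fails if it takes over 72 s, if anything falls off the work surface, if the arm or the gripper's body presses on something with over 40 N, if the wrist force passes 120 N, or if a joint passes its speed limit or range.

ROBOT

A 6-joint arm with a two-finger parallel gripper is mounted at the origin on the work surface. World frame = base frame: x ahead of the robot, y to its left, z up, the work surface at z = 0. Lengths are in m, angles in rad, forces in N, time in s.
With the tool pointing down it reaches from about 0.25 to 0.725 m from the base axis. Payload 9.7 kg.
Tool frame: the origin (TCP) lies between the finger pads; the fingertips stand 17 mm ahead of it and the grasp point (between the pads) lies 2 mm behind it (r.tips_ahead is the distance from the TCP to the fingertips, in m); z points along the fingers, x is the direction in which the jaws open and shut, and the axes are right-handed (so a half turn about z gives the same grasp; the last joint's range is limited). The gripper opens to 85 mm and grips with 20 to 120 N. Pads are 22 mm wide; open, the fingers measure 114 mm over their backs; the gripper's body (76 mm by 85 mm) begins 54 mm behind the grasp point. The pads swing forward as they close: fully open they stand 13 mm farther back than shut.
Start: joints at [1.137, 0.087, 0.176, 1.66, 0, 1.571], TCP at [0.231, 0.499, 0.248] pointing down, gripper open.
Joint ranges: [-3.13, 3.13], [-0.85, 1.81], [-1.15, 1.24], [-2.2, 2.28], [-1.44, 1.52], [-3.14, 3.14]. Speed limits (rad/s): [2.22, 2.22, 2.57, 3.14, 3.14, 3.14].

INTERFACE

Orientations are given as [roll, pitch, yaw] about the fixed x, y, z axes, in that order (R = Rz(yaw) Ry(pitch) Rx(roll)).
In Python, from station import r gives the robot as it stands. The module is installed in compiled form; this text tells all that it offers.
- The arm moves only by the tool apply_moves, never from a script. Its argument "rows" is a list of rows, each a list of 5 numbers: the opening, from 0 (shut) to 1 (fully open), then the shift along the world's x, y, z in mm, then the turn about the world's z in degrees. In form: [[jaw, dx, dy, dz, turn], ...]. A call has 1 to 20 rows; each row is the pose to reach, as a shift and turn from the pose measured when the call began; what a row does not reach only later rows make up. A row lasts 1/10 s, in which the tool goes at most 50 mm and 8.59 degrees, less where a joint would pass 70% of its speed; a pose out of reach is approached as far as the arm can. A call with a gripper value outside its range is refused whole. The fingers move at their own pace and stop on an object; "force" is the grip in N (left out, the last holds). Time passes only in rows, so rows that repeat a pose let the fingers close. It gives the time, the measured TCP pose, the force and the opening at its end, in the units of the state.
- r.get_obs(): the state, without advancing time (a new reading comes with each control period).
- r.camera(name): name is "side" or "top"; returns a dict with "pixels" (384x512x3 uint8, blue, green, red), "z_map" (384x512 float32, m along the optical axis (not along the pixel's ray), 0 where there is no reading), "fovy" (degrees; the focal length in pixels is half the picture's height over the tangent of half this angle, whatever the lens; pixels are square), "cx", "cy" (the principal point, pixels), "view" (4x4, takes a point from world to camera coordinates). Camera axes: x right, y down, z forward; pixel columns grow to the right and rows downward; lengths in m; the calibration is good to about 2 mm. A picture is of the moment at which its call begins.
- r.job_done(): hands the job in, once; it reports no verdict.
The state is a dict: "clock": time; "joint_pos": joint angles; "dq": joint speeds; "joint_efforts": joint torques, N m; "position": TCP position; "tool_rot": TCP orientation; "contact_force": force on the tool from outside, world axes, zero at the start; "torque": the same for the moment, N m; "width": finger opening in m.
Only numpy, scipy, OpenCV 4.12 (cv2) and the standard library are available. Lean on these libraries where they do the work, as an engineer would, in place of code of your own. Each camera call takes 0.05 s, during which the arm holds its last target.

## Working session

There is one attempt and no reset: what is moved stays moved. The work goes in short steps, Python scripts to look and compute and a tool call to move; the robot and the scene stay as the last step left them, time stands still between calls to the robot, and variables do not carry over. Pictures are saved under pics/ and viewed, and the job is handed in when it is done.

Besides the shell and the picture viewer there is one more tool, called after "Request:" as a command line: name --pt "numbers of a row" for each row, then --argument value for the rest. apply_moves: Moves the arm, as the interface text tells. Its arguments: {"type":"object","properties":{"rows":{"type":"array","items":{"type":"array","items":{"type":"number"}}},"force":{"type":"number"}},"required":["rows"]}

```bash
mkdir -p pics; cat > h.py <<'E'
import numpy as np, cv2
from station import r
def grab(tag):
    out={}
    for n in ("side","top"):
        c=r.camera(n); out[n]=c
        cv2.imwrite(f"pics/{tag}_{n}.png",c["pixels"])
    np.save(f"/tmp/{tag}.npy",out,allow_pickle=True)
    return out
def load(tag): return np.load(f"/tmp/{tag}.npy",allow_pickle=True).item()
def K(c):
    f=c["pixels"].shape[0]/2/np.tan(np.radians(c["fovy"])/2); return f
def cloud(c):
    f=K(c); z=c["z_map"]; v,u=np.mgrid[:z.shape[0],:z.shape[1]]
    P=np.stack([(u-c["cx"])/f*z,(v-c["cy"])/f*z,z,np.ones_like(z)],-1)
    W=P@np.linalg.inv(c["view"]).T
    W=W[...,:3]; W[z<=0]=np.nan
    return W
def proj(c,p):
    q=c["view"]@np.r_[p,1]; f=K(c); return q[0]/q[2]*f+c["cx"],q[1]/q[2]*f+c["cy"]
def ray(c,u,v,h):
    f=K(c); Vi=np.linalg.inv(c["view"]); d=Vi[:3,:3]@np.array([(u-c["cx"])/f,(v-c["cy"])/f,1]); o=Vi[:3,3]
    return o+d*(h-o[2])/d[2]
E
python3 - <<'E'
from h import *
o=grab("a")
for n in o:
    c=o[n]; print(n,c["fovy"],c["cx"],c["cy"],np.linalg.inv(c["view"]).round(3).tolist())
print({k:np.round(v,3).tolist() for k,v in r.get_obs().items()})
E
```

```text
side 42.854606572971235 255.5465198451937 180.0073062836987 [[0.831, -0.347, 0.435, -0.195], [-0.557, -0.505, 0.66, -0.929], [-0.01, -0.79, -0.612, 1.107], [0.0, 0.0, 0.0, 1.0]]
top 45.333870666558305 255.50881780497005 195.9990317732944 [[0.003, -0.988, 0.157, 0.23], [-1.0, -0.001, 0.016, 0.123], [-0.016, -0.157, -0.987, 1.708], [0.0, 0.0, 0.0, 1.0]]
{'clock': 0.1, 'joint_pos': [1.137, 0.087, 0.175, 1.66, 0.0, 1.571], 'dq': [0.001, -0.002, 0.001, 0.001, 0.002, -0.002], 'joint_efforts': [0.0, -52.157, 46.565, 0.016, -0.0, 0.0], 'position': [0.231, 0.499, 0.248], 'tool_rot': [-3.142, 0.001, 1.137], 'contact_force': [0.946, -0.298, -0.92], 'torque': [0.004, 0.022, -0.051], 'width': 0.085}
```

View pics/a_side.png

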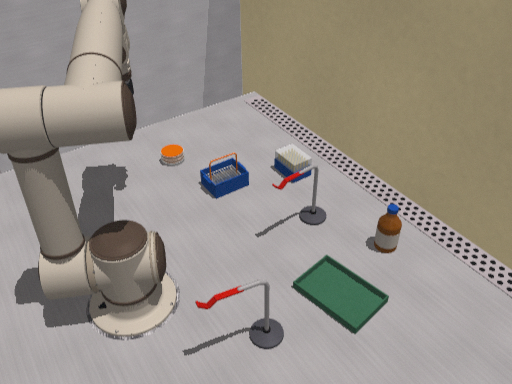

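View pics/a_top.png

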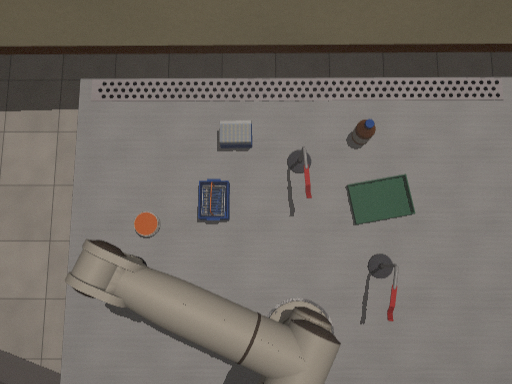

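Two candidates for the stand in the top view: A with its foot at (299,161) and B with its foot at (381,266). World +y points left in this picture, so A is farthest to the robot's left. It also stands between the dish and the tray, as described. I'll enlarge A and measure everything.

```bash
python3 - <<'E'
from h import *
o=load("a")
t=o["top"]["pixels"]; s=o["side"]["pixels"]
A=cv2.resize(t[120:240,180:430],None,fx=3,fy=3,interpolation=2)
cv2.imwrite("pics/a_crop_top.png",A)
B=cv2.resize(s[130:240,190:340],None,fx=5,fy=5,interpolation=2)
cv2.imwrite("pics/a_crop_side.png",B)
for n in o:
    c=o[n]; W=cloud(c); hsv=cv2.cvtColor(c["pixels"],cv2.COLOR_BGR2HSV)
    masks=dict(green=cv2.inRange(hsv,(60,80,30),(90,255,255)),blue=cv2.inRange(hsv,(105,120,40),(130,255,255)),
      red=cv2.inRange(hsv,(0,200,120),(4,255,255))|cv2.inRange(hsv,(172,200,120),(180,255,255)),orange=cv2.inRange(hsv,(5,150,120),(16,255,255)))
    for k,m in masks.items():
        nn,l,st,ce=cv2.connectedComponentsWithStats(m)
        for i in range(1,nn):
            if st[i,4]<25: continue
            P=W[l==i]; P=P[~np.isnan(P[:,0])]
            ys,xs=np.where(l==i); rc=cv2.minAreaRect(np.c_[xs,ys].astype(np.float32))
            print(n,k,st[i].tolist(),ce[i].round(1),"med",np.median(P,0).round(3),"lo",np.percentile(P,2,axis=0).round(3),"hi",np.percentile(P,98,axis=0).round(3))
E
```

```text
side green [293, 256, 95, 77, 3669] [340.5 292.9] med [ 0.494 -0.312  0.005] lo [ 0.406 -0.422 -0.   ] hi [ 0.574 -0.201  0.026]
side blue [211, 158, 25, 14, 139] [223.6 164.4] med [0.515 0.356 0.049] lo [0.461 0.336 0.034] hi [0.551 0.363 0.063]
side blue [275, 159, 18, 18, 140] [282.1 168.3] med [0.691 0.236 0.032] lo [0.686 0.184 0.007] hi [0.695 0.28  0.047]
side blue [201, 162, 48, 36, 728] [225.4 182.2] med [0.46  0.255 0.038] lo [0.411 0.247 0.005] hi [0.553 0.358 0.062]
side blue [292, 170, 19, 12, 61] [302.6 175.8] med [0.735 0.169 0.015] lo [ 0.599 -0.019  0.006] hi [0.772 0.174 0.212]
side blue [388, 204, 11, 10, 90] [392.7 208.5] med [ 0.734 -0.249  0.159] lo [ 0.721 -0.262  0.004] hi [ 0.904 -0.124  0.163]
side red [277, 173, 24, 16, 88] [287.6 179.9] med [ 0.515 -0.021  0.216] lo [ 0.482 -0.03   0.199] hi [ 0.562 -0.012  0.221]
side red [196, 288, 46, 21, 225] [217.7 298. ] med [ 0.123 -0.282  0.216] lo [ 0.077 -0.296  0.2  ] hi [ 0.171 -0.27   0.221]
side orange [161, 145, 22, 12, 203] [171.5 150.3] med [0.396 0.555 0.044] lo [0.361 0.52  0.038] hi [0.434 0.598 0.05 ]
side orange [391, 217, 10, 11, 73] [395.9 222.1] med [ 0.737 -0.266  0.117] lo [ 0.718 -0.276  0.103] hi [ 0.756 -0.258  0.128]
top blue [365, 120, 9, 8, 56] [369.1 123.4] med [ 0.733 -0.247  0.159] lo [ 0.722 -0.261  0.151] hi [ 0.746 -0.234  0.165]
top blue [199, 182, 1, 25, 25] [199. 194.] med [0.5   0.355 0.061] lo [0.457 0.354 0.055] hi [0.542 0.357 0.067]
top blue [199, 184, 30, 36, 109] [218.5 211. ] med [0.416 0.274 0.058] lo [0.409 0.25  0.003] hi [0.53  0.349 0.067]
top orange [135, 213, 22, 22, 380] [145.4 223.3] med [0.395 0.55  0.044] lo [0.359 0.514 0.037] hi [0.428 0.587 0.053]
```

View pics/a_crop_top.png

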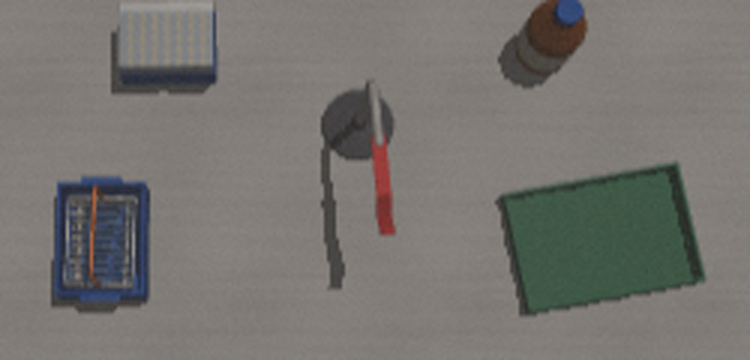

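View pics/a_crop_side.png

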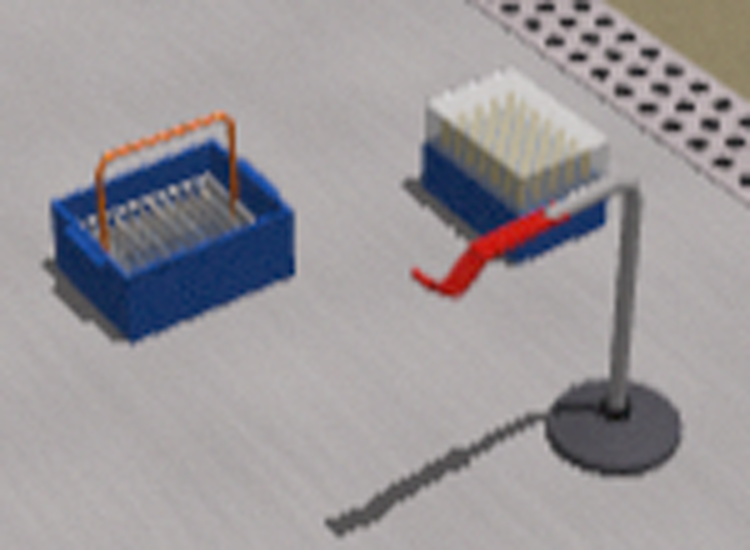

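The crops confirm A: its red V-hook points toward the robot, standing between dish and tray. Next, precise poses.

```bash
cat > meas.py <<'E'
from h import *
def pts(o,lo,hi,cams=("side","top")):
    R=[]
    for n in cams:
        W=cloud(o[n]).reshape(-1,3); m=np.all((W>lo)&(W<hi),1); R.append(W[m])
    return R
def hsv(c): return cv2.cvtColor(c["pixels"],cv2.COLOR_BGR2HSV)
def rect(P):
    (cx,cy),(w,h),a=cv2.minAreaRect((P[:,:2]*1000).astype(np.float32)); return np.round([cx,cy,w,h,a],1)
def line(P):
    c=P.mean(0); u,s,v=np.linalg.svd(P-c); d=v[0]; return c.round(4),d.round(3),(np.ptp((P-c)@d)).round(4)
E
python3 - <<'E'
from meas import *
o=load("a")
for n,P in zip(("side","top"),pts(o,[.4,-.15,.19],[.8,.08,.24])):
    print(n,"arm",len(P),line(P) if len(P)>3 else "", P.min(0).round(3),P.max(0).round(3))
    P=pts(o,[.5,-.15,.012],[.8,.08,.024],(n,))[0]; (c,rad)=cv2.minEnclosingCircle((P[:,:2]*1000).astype(np.float32)); print(" foot",len(P),c,rad,np.median(P,0),rect(P))
    P=pts(o,[.5,-.15,.04],[.8,.08,.18],(n,))[0]; print(" rod",len(P),np.median(P,0).round(3) if len(P) else"")
    W=cloud(o[n]); H=hsv(o[n])
    g=cv2.inRange(H,(55,60,20),(95,255,255))>0
    P=W[g]; P=P[~np.isnan(P[:,0])]; P=P[(P[:,2]>.018)&(P[:,2]<.03)]; print(" trayrim",rect(P)); 
    ys,xs=np.where(g&(W[...,0]>.3)); 
    P=pts(o,[.35,.2,.053],[.6,.42,.068],(n,))[0]; print(" dish top",rect(P))
    P=pts(o,[.35,.2,.105],[.6,.42,.13],(n,))[0]; print(" handle",len(P),line(P) if len(P)>5 else P)
    b=np.all((W>[.35,.2,.09])&(W<[.6,.42,.13]),2); ys,xs=np.where(b); print(xs.min(),xs.max(),ys.min(),ys.max())
    for nm,lo,hi in (("tip",[.6,.1,.02],[.85,.33,.1]),("bot",[.6,-.35,.05],[.9,-.2,.2]),("stack",[.3,.47,.02],[.47,.65,.06])):
        print(" ",nm,rect(pts(o,lo,hi,(n,))[0]))
E
```

```text
side arm 241 (array([ 0.547 , -0.0209,  0.2144]), array([-0.998, -0.066, -0.013]), np.float64(0.1768)) [ 0.463 -0.038  0.19 ] [ 0.639 -0.009  0.224]
 foot 234 (634.331298828125, -15.346033096313477) 44.35093307495117 [ 0.62981463 -0.01956378  0.01465234] [632.9 -16.3  84.4  79.4  18.9]
 rod 127 [ 0.633 -0.015  0.115]
 trayrim [ 503.3 -221.   434.9  210.3   81.8]
 dish top [482.7 304.3 154.3 119.    1.5]
 handle 46 (array([0.4801, 0.3071, 0.1191]), array([-1.   ,  0.023, -0.002]), np.float64(0.1071))
209 236 153 169
  tip [731.3 226.4  93.6 127.5   0. ]
  bot [ 726.6 -254.3   56.    70.6   38.8]
  stack [396.1 549.7  99.   87.9  43. ]
top arm 229 (array([ 0.5438, -0.0207,  0.2167]), array([-0.995, -0.081, -0.055]), np.float64(0.1764)) [ 0.463 -0.034  0.195] [ 0.64  -0.008  0.228]
 foot 199 (672.7525634765625, -80.85748291015625) 135.82620239257812 [ 0.63381684 -0.00579737  0.01578887] [664.9 -56.2 254.3 173.4   4.1]
 rod 29 [ 0.632 -0.011  0.113]
 trayrim [ 488.8 -312.8  145.6  219.9   10.6]
 dish top [484.1 303.7 109.  151.6  89.3]
 handle 41 (array([0.4838, 0.3067, 0.1201]), array([-1.   ,  0.023, -0.013]), np.float64(0.1094))
210 212 181 212
  tip [7.317e+02 2.259e+02 8.820e+01 1.177e+02 5.000e-01]
  bot [ 731.8 -244.6   69.2   64.3   58.4]
  stack [395.7 550.   89.2  87.1  63.7]
```

```bash
python3 - <<'E'
from meas import *
o=load("a"); print(r.tips_ahead)
c=o["top"]; H=hsv(c); g=cv2.inRange(H,(55,40,15),(95,255,255)); g=cv2.morphologyEx(g,cv2.MORPH_OPEN,np.ones((2,2)))
cs,_=cv2.findContours(g,0,1); k=max(cs,key=cv2.contourArea)
for h in (.025,.012):
    P=np.array([ray(c,u,v,h) for u,v in k[:,0]]); print(h,rect(P))
# hook red points on both views
for n in o:
    W=cloud(o[n]); m=np.all((W>[.4,-.1,.19])&(W<[.66,.05,.24]),2)
    P=W[m]; 
    for lo in np.arange(.46,.65,.02):
        q=P[(P[:,0]>=lo)&(P[:,0]<lo+.02)]
        if len(q): print(n,round(lo,2),len(q),np.median(q,0).round(4))
E
```

```text
0.017
0.025 [ 483.8 -315.6  148.6  220.2   10.4]
0.012 [ 485.8 -319.   149.8  221.9   10.4]
side 0.46 18 [ 0.4662 -0.028   0.2164]
side 0.48 33 [ 0.4918 -0.0242  0.2036]
side 0.5 38 [ 0.5078 -0.0256  0.2156]
side 0.52 29 [ 0.5305 -0.0199  0.218 ]
side 0.54 27 [ 0.5512 -0.0206  0.218 ]
side 0.56 28 [ 0.5698 -0.0204  0.2185]
side 0.58 19 [ 0.59   -0.0191  0.2196]
side 0.6 24 [ 0.6106 -0.0169  0.2186]
side 0.62 25 [ 0.6316 -0.0159  0.2054]
top 0.46 24 [ 0.471 -0.027  0.216]
top 0.48 28 [ 0.4907 -0.0264  0.2037]
top 0.5 30 [ 0.5091 -0.0222  0.2172]
top 0.52 31 [ 0.5301 -0.0222  0.2197]
top 0.54 29 [ 0.5497 -0.0197  0.2173]
top 0.56 27 [ 0.5684 -0.0193  0.2199]
top 0.58 20 [ 0.5872 -0.0166  0.2208]
top 0.6 24 [ 0.6098 -0.0151  0.2189]
top 0.62 16 [ 0.6305 -0.0135  0.2149]
```

Poses found, in mm:
- **Seat:** about (484, -25), stand yaw about 4.5°.
- **Tray centre:** about (486, -314), yaw 10.4°.
- **Handle middle:** about (482, 307, 119), wire along x.

I'll grip the tray's -y rim wall, at about (505, -420), and slide it.

Request:
apply_moves --pt "0.4 0 0 50 0" --pt "0.4 0 0 110 -8" --pt "0.4 274 -919 112 -144.7" --pt "0.4 274 -919 112 -144.7" --pt "0.4 274 -919 112 -144.7" --pt "0.4 274 -919 112 -144.7" --pt "0.4 274 -919 112 -144.7" --pt "0.4 274 -919 112 -144.7" --pt "0.4 274 -919 112 -144.7" --pt "0.4 274 -919 112 -144.7" --pt "0.4 274 -919 112 -144.7" --pt "0.4 274 -919 112 -144.7" --pt "0.4 274 -919 112 -144.7" --pt "0.4 274 -919 112 -144.7" --pt "0.4 274 -919 112 -144.7" --pt "0.4 274 -919 112 -144.7" --pt "0.4 274 -919 112 -144.7" --pt "0.4 274 -919 112 -144.7" --pt "0.4 274 -919 112 -144.7" --pt "0.4 274 -919 112 -144.7" --force 60

```text
clock: 2.1
position: [0.4883, -0.3656, 0.3585]
tool_rot: [3.142, 0.001, -1.389]
contact_force: [0.8, 0.4, 0.6]
width: 0.034
```

Request:
apply_moves --pt "0.4 17 -54 0 0" --pt "0.4 17 -54 0 0" --pt "0.4 17 -54 -50 0" --pt "0.4 17 -54 -100 0" --pt "0.4 17 -54 -150 0" --pt "0.4 17 -54 -200 0" --pt "0.4 17 -54 -250 0" --pt "0.4 17 -54 -270 0" --pt "0.4 17 -54 -270 0" --pt "0.4 17 -54 -270 0"

```text
clock: 3.1
position: [0.5053, -0.4196, 0.0892]
tool_rot: [3.141, 0.002, -1.389]
contact_force: [0.1, 0.3, 1.1]
width: 0.0342
```

```bash
python3 - <<'E'
from h import *
o=grab("b"); print(r.get_obs()["position"])
s=o["side"]; print(proj(s,[.505,-.42,.025]))
cv2.imwrite("pics/b_crop.png",cv2.resize(s["pixels"][200:370,250:450],None,fx=3.5,fy=3.5,interpolation=2))
E
```

```text
[ 0.50618984 -0.42039848  0.09115872]
(np.float64(371.43891788443744), np.float64(313.19841801650307))
```

View pics/b_crop.png

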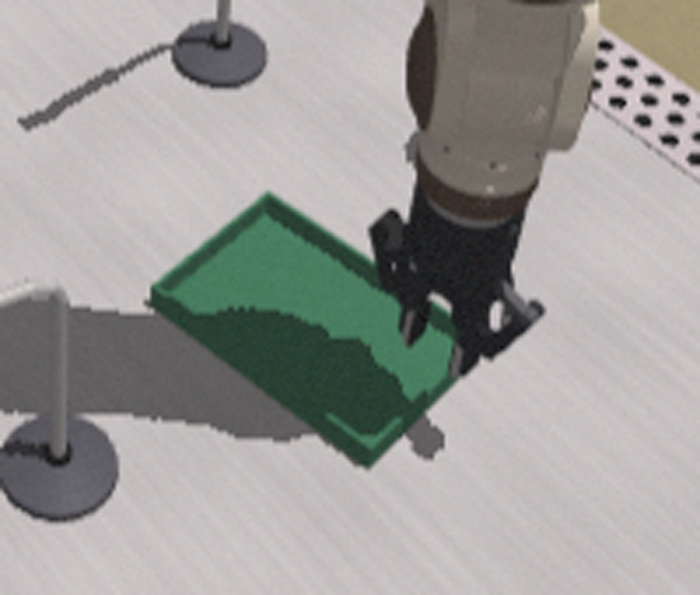

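View pics/b_side.png

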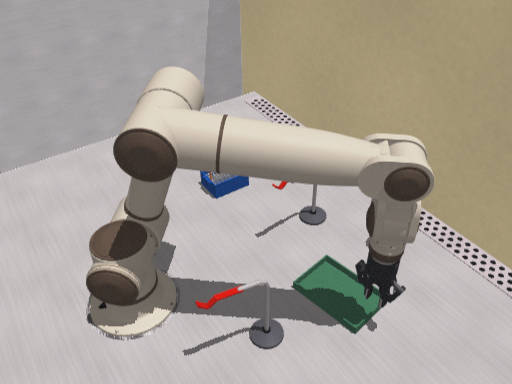

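The side view shows the fingers straddling the -y rim wall at about (371,313). Descending to grip it.

Request:
apply_moves --pt "0.4 0 0 -35 0" --pt "0.4 0 0 -55 0" --pt "0.4 0 0 -65 0" --pt "0.4 0 0 -65 0" --pt "0.4 0 0 -65 0" --pt "0 0 0 -65 0" --pt "0 0 0 -65 0" --pt "0 0 0 -65 0" --pt "0 0 0 -65 0" --pt "0 0 0 -65 0" --pt "0 0 0 -65 0" --force 50

```text
clock: 4.3
position: [0.5067, -0.4206, 0.0277]
tool_rot: [-3.138, -0.002, -1.389]
contact_force: [-1.1, 2.3, 6.7]
width: 0.0028
```

Request:
apply_moves --pt "0 0 15 0 0" --pt "0 0 30 0 0" --pt "0 0 45 0 0" --pt "0 0 60 0 0" --pt "0 0 60 0 0"

```text
clock: 4.8
position: [0.5068, -0.3581, 0.0277]
tool_rot: [-3.138, -0.001, -1.387]
contact_force: [-0.3, 0.9, -1.5]
width: 0.0024
```

```bash
python3 - <<'E'
from h import *
o=grab("c"); x=r.get_obs();print(x["position"],x["contact_force"],x["width"])
s=o["side"]
cv2.imwrite("pics/c_crop.png",cv2.resize(s["pixels"][200:370,250:450],None,fx=3.5,fy=3.5,interpolation=2))
E
```

```text
[ 0.50682891 -0.35954831  0.02771557] [ 0.54561939  1.19707192 -0.48683299] 0.002544018139861636
```

View pics/c_crop.png

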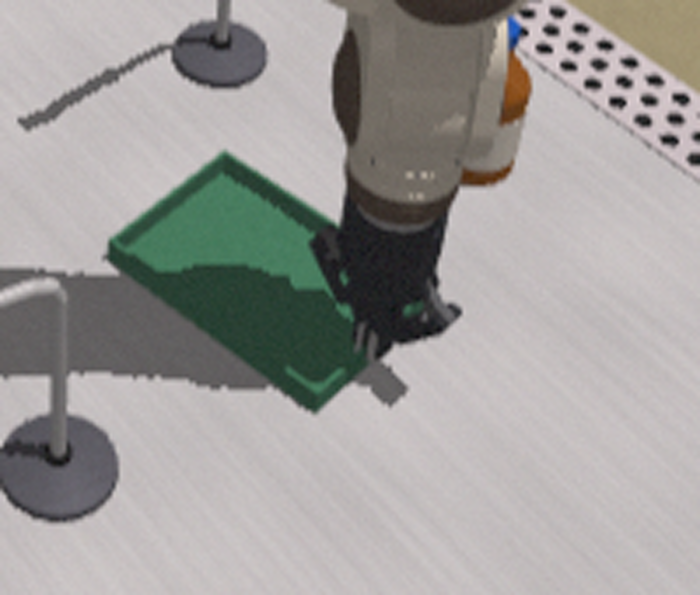

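The tray follows the gripper (far corner now at crop (224,155)). I'll carry on sliding it.

Request:
apply_moves --pt "0 0 20 0 0" --pt "0 0 40 0 0" --pt "0 0 60 0 0" --pt "0 0 80 0 0" --pt "0 0 100 0 0" --pt "0 -1 120 0 0" --pt "0 -1 140 0 0" --pt "0 -2 160 0 0" --pt "0 -2 180 0 0" --pt "0 -2 195 0 0" --pt "0 -2 205 0 0" --pt "0 -2 212 0 0" --pt "0 -2 215 0 0" --pt "0 -2 215 0 0"

```text
clock: 6.3
position: [0.5048, -0.1442, 0.0277]
tool_rot: [-3.138, -0.001, -1.387]
contact_force: [-0.7, 1.5, -1.0]
width: 0.0026
```

```bash
python3 - <<'E'
from meas import *
o=grab("d"); x=r.get_obs();print(x["position"],x["contact_force"],x["width"])
for n in o:
    c=o[n];H=hsv(c); g=cv2.inRange(H,(55,40,15),(95,255,255)); g=cv2.morphologyEx(g,cv2.MORPH_OPEN,np.ones((2,2)))
    cs,_=cv2.findContours(g,0,1); k=max(cs,key=cv2.contourArea)
    print(n,rect(np.array([ray(c,u,v,.025) for u,v in k[:,0]])))
E
```

```text
[ 0.5047936  -0.14458818  0.0276672 ] [-0.08018678  1.69483258 -0.38254869] 0.002705544443485984
side [483.3 -49.6 166.  231.9  10.8]
top [466.8  38.9 148.   54.   10.7]
```

View pics/d_side.png

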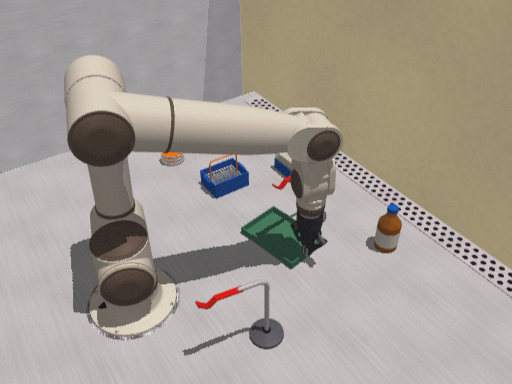

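View pics/d_top.png

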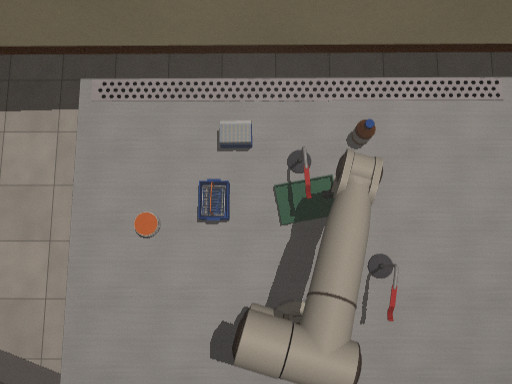

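Request:
apply_moves --pt "0 0 6 0 0" --pt "0 0 13 0 0" --pt "0 0 13 0 0" --pt "0.25 0 13 0 0" --pt "0.25 0 13 0 0" --pt "0.25 0 13 0 0" --pt "0.25 0 13 25 0" --pt "0.25 0 13 50 0" --pt "0.25 0 -10 90 0" --pt "0.25 0 -40 130 0" --pt "0.25 0 -60 170 0"

```text
clock: 7.5
position: [0.5045, -0.2059, 0.1994]
tool_rot: [-3.138, -0.001, -1.388]
contact_force: [0.5, -1.2, -0.1]
width: 0.0215
```

```bash
python3 - <<'E'
from meas import *
o=grab("e"); x=r.get_obs();print(x["position"],x["contact_force"],x["width"])
for n in o:
    c=o[n];W=cloud(c);H=hsv(c); g=cv2.inRange(H,(55,40,15),(95,255,255)); g=cv2.morphologyEx(g,cv2.MORPH_OPEN,np.ones((2,2)))
    cs,_=cv2.findContours(g,0,1); k=max(cs,key=cv2.contourArea)
    print(n,rect(np.array([ray(c,u,v,.025) for u,v in k[:,0]])))
    P=W[(g>0)&(W[...,2]>.019)&(W[...,2]<.03)]; print(rect(P))
E
```

```text
[ 0.50633597 -0.2074329   0.20354478] [-0.38158973  0.87838699 -0.21966306] 0.021219296902165913
side [483.6 -36.6 164.9 232.1  10.5]
[489.5 -26.  156.7 221.8  11.1]
top [482.1 -29.4 148.3 219.   10.5]
[481.3 -28.4 133.9 216.8  10.4]
```

View pics/e_side.png

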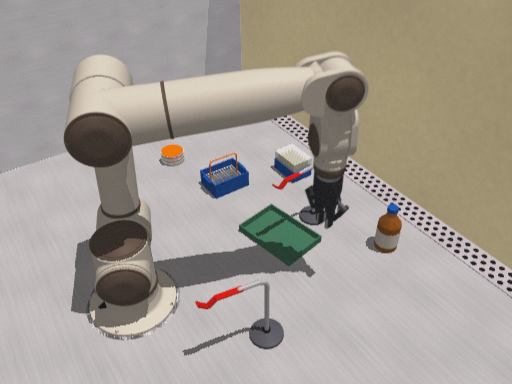

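The tray is centred under the hook (about (484,-29) against seat (484,-25)). On to the rack handle.

Request:
apply_moves --pt "0.5 0 -10 50 8" --pt "0.5 0 -10 100 16" --pt "0.5 0 -10 147 24" --pt "0.5 -51 514 147 168.2" --pt "0.5 -51 514 147 168.2" --pt "0.5 -51 514 147 168.2" --pt "0.5 -51 514 147 168.2" --pt "0.5 -51 514 147 168.2" --pt "0.5 -51 514 147 168.2" --pt "0.5 -51 514 147 168.2" --pt "0.5 -51 514 147 168.2" --pt "0.5 -51 514 147 168.2" --pt "0.5 -51 514 147 168.2" --pt "0.5 -51 514 147 168.2" --pt "0.5 -51 514 147 168.2" --pt "0.5 -51 514 147 168.2" --pt "0.5 -51 514 147 168.2" --pt "0.5 -51 514 147 168.2" --pt "0.5 -51 514 147 168.2" --pt "0.5 -51 514 147 168.2"

```text
clock: 9.6
position: [0.4553, 0.3067, 0.3501]
tool_rot: [-3.131, -0.006, 1.551]
contact_force: [0.0, -0.1, 1.2]
width: 0.0425
```

Request:
apply_moves --pt "0.5 0 0 0 8" --pt "0.5 0 0 0 8" --pt "0.5 0 0 0 8"

```text
clock: 9.9
position: [0.4553, 0.3067, 0.3498]
tool_rot: [-3.13, -0.005, 1.687]
contact_force: [0.3, 0.3, 0.7]
width: 0.0425
```

The second call was a mistake: the turn was already complete, so it went 8° too far. I'll turn it back while descending, then look.

Request:
apply_moves --pt "0.5 0 1 -50 -8" --pt "0.5 0 1 -100 -8" --pt "0.5 0 1 -150 -8" --pt "0.5 0 1 -180 -8" --pt "0.5 0 1 -190 -8" --pt "0.5 0 1 -190 -8"

```text
clock: 10.5
position: [0.4549, 0.3074, 0.1591]
tool_rot: [-3.129, -0.004, 1.545]
contact_force: [-0.4, 0.3, -0.5]
width: 0.0426
```

```bash
python3 - <<'E'
from h import *
o=grab("f"); x=r.get_obs();print(x["position"],x["tool_rot"],x["contact_force"],x["width"])
s=o["side"]; print(proj(s,[.455,.3075,.119]),proj(s,[.482,.307,.119]))
cv2.imwrite("pics/f_crop.png",cv2.resize(s["pixels"][110:210,170:290],None,fx=6,fy=6,interpolation=2))
E
```

```text
[0.4559756  0.30813547 0.16185671] [-3.13224737 -0.00682145  1.54606062] [0.35485562 0.62792398 0.45230411] 0.04259086518372209
(np.float64(215.700059974786), np.float64(160.13264868730116)) (np.float64(222.4418181227397), np.float64(157.66105965639446))
```

View pics/f_crop.png

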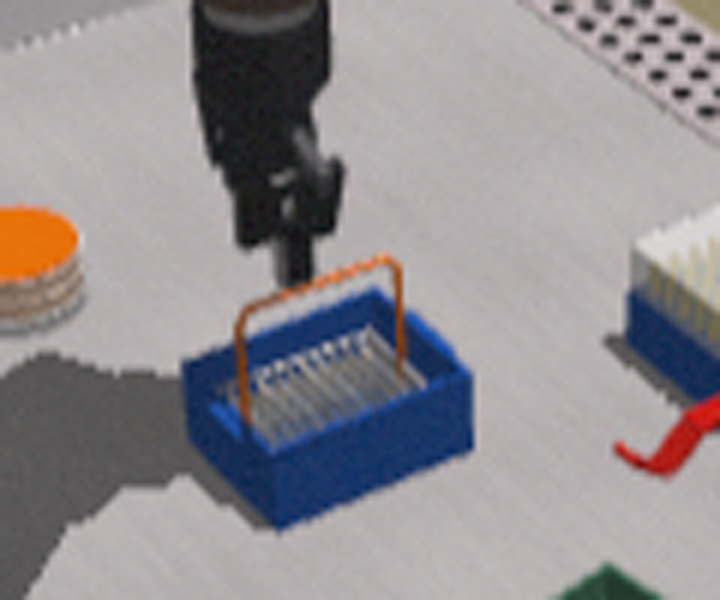

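The crop shows the fingers above the wire about 27 mm to the near side of its middle, at pixel (223,157). Descending to grip.

Request:
apply_moves --pt "0.5 0 0 -25 0" --pt "0.5 0 0 -43 0" --pt "0.5 0 0 -43 0" --pt "0.5 0 0 -43 0" --pt "0 0 0 -43 0" --pt "0 0 0 -43 0" --pt "0 0 0 -43 0" --pt "0 0 0 -43 0" --pt "0 0 0 -43 0" --pt "0 0 0 -43 0" --pt "0 0 0 -43 0" --force 100

```text
clock: 11.7
position: [0.4563, 0.3087, 0.12]
tool_rot: [-3.134, -0.008, 1.546]
contact_force: [-0.1, 1.0, 5.2]
width: 0.0014
```

```bash
python3 - <<'E'
from h import *
o=grab("g"); x=r.get_obs();print(x["position"],x["tool_rot"],x["contact_force"],x["width"])
s=o["side"]
cv2.imwrite("pics/g_crop.png",cv2.resize(s["pixels"][110:210,170:290],None,fx=6,fy=6,interpolation=2))
E
```

```text
[0.45634198 0.30862878 0.11997696] [-3.13365213 -0.00823101  1.54619337] [0.52917693 1.70083484 5.57894487] 0.0014774444199001945
```

View pics/g_crop.png

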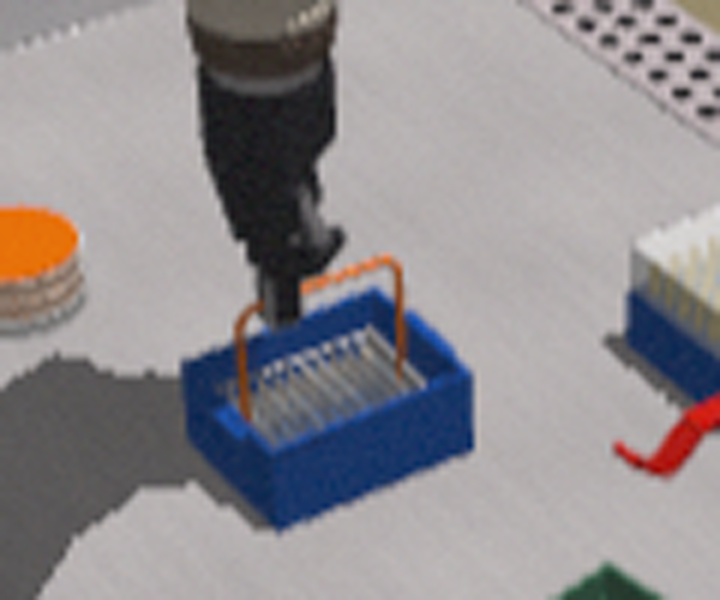

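Request:
apply_moves --pt "0 0 0 5 0" --pt "0 0 0 12 0" --pt "0 0 0 20 0" --pt "0 0 0 20 0"

```text
clock: 12.2
position: [0.4568, 0.3089, 0.1414]
tool_rot: [-3.135, -0.009, 1.546]
contact_force: [0.4, 0.3, -2.4]
width: 0.0014
```

```bash
python3 - <<'E'
from h import *
o=grab("h"); x=r.get_obs();print(x["position"],x["tool_rot"],x["contact_force"],x["torque"],x["width"])
s=o["side"]
cv2.imwrite("pics/h_crop.png",cv2.resize(s["pixels"][110:210,170:290],None,fx=6,fy=6,interpolation=2))
E
```

```text
[0.45646441 0.30868704 0.14015424] [-3.13394347 -0.00845835  1.54612308] [-0.32585049  0.75643619 -1.59897737] [-0.0503233   0.05598477  0.00730906] 0.0017099095750058755
```

View pics/h_crop.png

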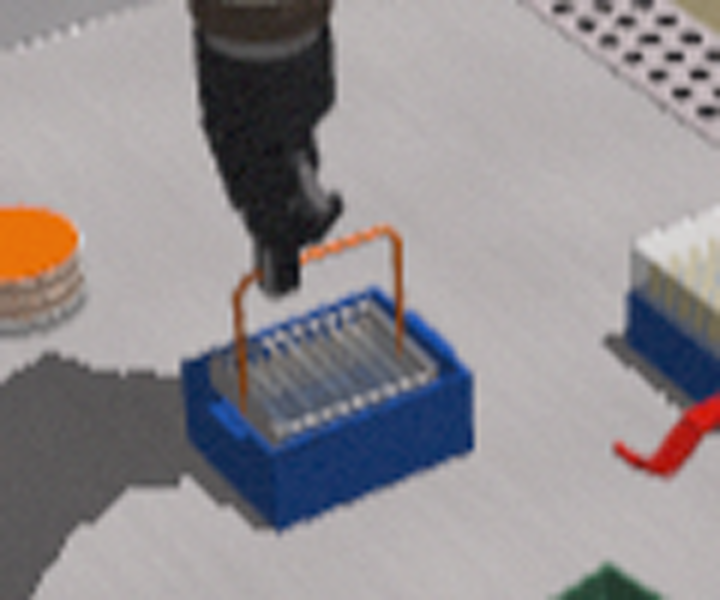

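The rack lifts level and is held firmly. Now lifting it clear.

Request:
apply_moves --pt "0 0 0 15 0" --pt "0 0 0 35 0" --pt "0 0 0 55 0" --pt "0 0 0 75 0" --pt "0 0 0 95 0" --pt "0 0 0 110 0" --pt "0 0 0 120 0" --pt "0 0 0 125 0" --pt "0 0 0 125 0" --pt "0 0 0 125 0"

```text
clock: 13.3
position: [0.4563, 0.3086, 0.2645]
tool_rot: [-3.133, -0.008, 1.546]
contact_force: [0.6, 0.5, -2.2]
width: 0.0016
```

```bash
python3 - <<'E'
from meas import *
o=grab("i"); x=r.get_obs();print(x["position"],x["tool_rot"],x["contact_force"],x["width"])
c=o["side"]; W=cloud(c); H=hsv(c); m=cv2.inRange(H,(5,120,90),(18,255,255))>0
m&=np.all((W>[.38,.2,.16])&(W<[.6,.4,.3]),2)
P=W[m]; print(len(P),P.min(0).round(3),P.max(0).round(3)); Q=P[P[:,2]>P[:,2].max()-.02]; print(line(Q),Q.min(0),Q.max(0))
ys,xs=np.where(m); print(xs.min(),xs.max(),ys.min(),ys.max())
cv2.imwrite("pics/i_crop.png",cv2.resize(c["pixels"][80:200,170:290],None,fx=5,fy=5,interpolation=2))
E
```

```text
[0.45624804 0.30852868 0.26429508] [-3.13280423 -0.00760044  1.54615468] [-0.56035258  0.32945675 -2.79643558] 0.001915651673352766
70 [0.425 0.3   0.18 ] [0.54  0.34  0.268]
(array([0.4841, 0.3063, 0.2621]), array([-1.   ,  0.016, -0.021]), np.float64(0.1096)) [0.42594321 0.30130096 0.24826382] [0.53572807 0.31370044 0.26804464]
206 235 118 148
```

View pics/i_crop.png

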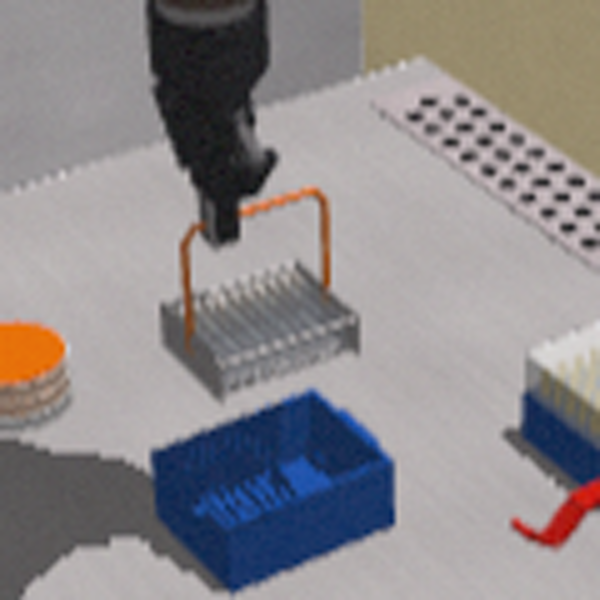

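The rack hangs upright and clear of the dish. Its handle middle is about 26 mm along the wire from the TCP. Next I turn it about 84° and carry it to a point in front of the hook tip.

Request:
apply_moves --pt "0 -10 0 0 -4" --pt "0 -20 -8 0 -11" --pt "0 -30 -20 0 -19" --pt "0 -40 -35 0 -27" --pt "0 -50 -52 0 -35" --pt "0 -60 -70 0 -43" --pt "0 -60 -90 0 -51" --pt "0 -60 -110 0 -59" --pt "0 -60 -130 0 -67" --pt "0 -60 -150 0 -75" --pt "0 -60 -170 0 -81" --pt "0 -58 -190 0 -84.1" --pt "0 -56 -210 0 -84.1" --pt "0 -56 -230 0 -84.1" --pt "0 -56 -250 0 -84.1" --pt "0 -56 -270 0 -84.1" --pt "0 -56 -290 0 -84.1" --pt "0 -56 -305 0 -84.1" --pt "0 -56 -314 0 -84.1" --pt "0 -56 -314 0 -84.1"

```text
clock: 15.4
position: [0.4001, -0.0061, 0.264]
tool_rot: [-3.133, -0.007, 0.077]
contact_force: [-0.5, 0.8, -1.3]
width: 0.0017
```

```bash
cat > hm.py <<'E'
from meas import *
import sys
o=grab(sys.argv[1]); x=r.get_obs();print(x["clock"],x["position"].round(4),x["tool_rot"].round(3),x["contact_force"].round(1),x["torque"].round(2))
for n in o:
    c=o[n]; W=cloud(c); H=hsv(c); m=cv2.inRange(H,(6,110,60),(18,255,255))>0
    m&=np.all((W>[.3,-.2,.14])&(W<[.6,.12,.3]),2)
    P=W[m]; print(n,len(P))
    if len(P)<10: continue
    print(P.min(0).round(3),P.max(0).round(3))
    Q=P[P[:,2]>P[:,2].max()-.015]; print(line(Q)); 
    L=P[P[:,2]<P[:,2].max()-.02]
    for s in (L[L[:,1]<np.mean(P[:,1])],L[L[:,1]>=np.mean(P[:,1])]): print(" leg",len(s),np.median(s,0).round(4) if len(s) else "")
c=o["side"]; u,v=proj(c,[.46,-.025,.2]); u,v=int(u),int(v)
cv2.imwrite(f"pics/{sys.argv[1]}_crop.png",cv2.resize(c["pixels"][v-65:v+55,max(u-80,0):u+70],None,fx=5,fy=5,interpolation=2))
print("origin",u-80,v-65)
E
python3 hm.py j
```

```text
15.5 [ 0.4002 -0.0052  0.2641] [-3.133 -0.007  0.078] [ 0.6 -0.5 -3.1] [ 0.04  0.03 -0.06]
side 111
[ 0.386 -0.091  0.169] [0.41  0.025 0.268]
(array([ 0.4026, -0.0453,  0.263 ]), array([ 0.092, -0.996,  0.024]), np.float64(0.109))
 leg 38 [ 0.4061 -0.0866  0.2131]
 leg 29 [0.3982 0.0192 0.2104]
top 1
origin 192 126
```

View pics/j_crop.png

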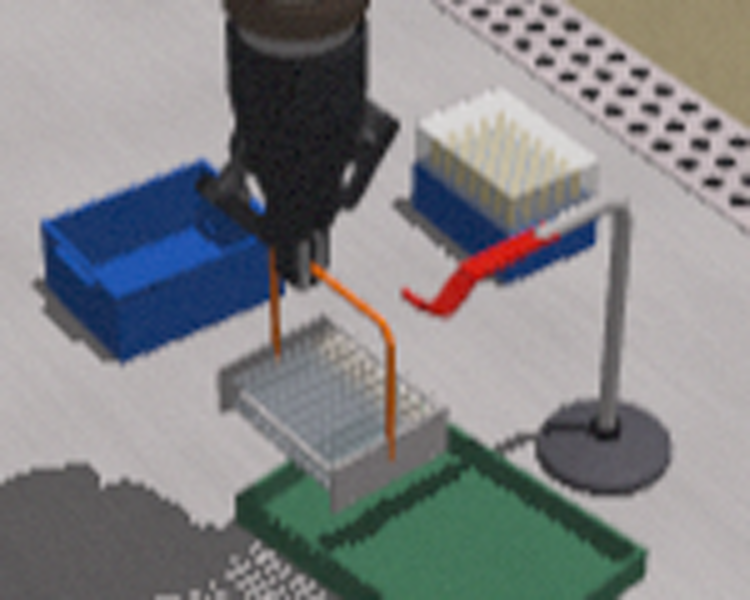

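View pics/j_top.png

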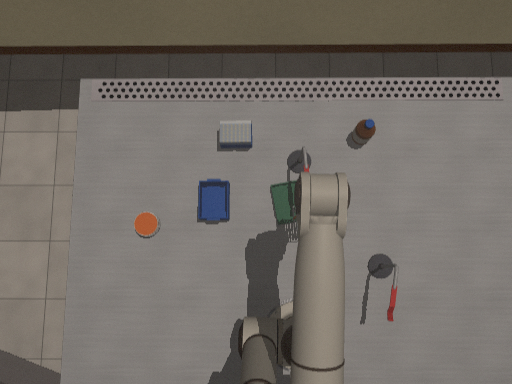

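The side crop shows the wire (mid about (402,-34,263) mm) level and in front of the red hook, well above its tip at crop (405,293). Moving in over the tip.

Request:
apply_moves --pt "0 10 1 0 0" --pt "0 25 3 0 0" --pt "0 40 4 0 0" --pt "0 55 6 0 0" --pt "0 70 7 0 0" --pt "0 78 8 0 0" --pt "0 82 8 0 0" --pt "0 82 8 -12 0" --pt "0 82 8 -20 0" --pt "0 82 8 -25 0" --pt "0 82 8 -25 0" --pt "0 82 8 -25 0"

```text
clock: 16.7
position: [0.4819, 0.0027, 0.2393]
tool_rot: [-3.133, -0.008, 0.078]
contact_force: [-0.3, -0.2, -1.9]
width: 0.002
```

```bash
python3 hm.py k
```

```text
16.8 [0.4822 0.0028 0.2396] [-3.133 -0.008  0.078] [ 0.1 -0.7 -1.6] [ 0.02  0.04 -0.01]
side 106
[ 0.452 -0.082  0.146] [0.511 0.034 0.27 ]
(array([ 0.452 , -0.0129,  0.2698]), array([1., 0., 0.]), np.float64(0.0))
 leg 52 [ 0.4874 -0.076   0.2185]
 leg 53 [0.4815 0.0276 0.2114]
top 4
origin 192 126
```

View pics/k_crop.png

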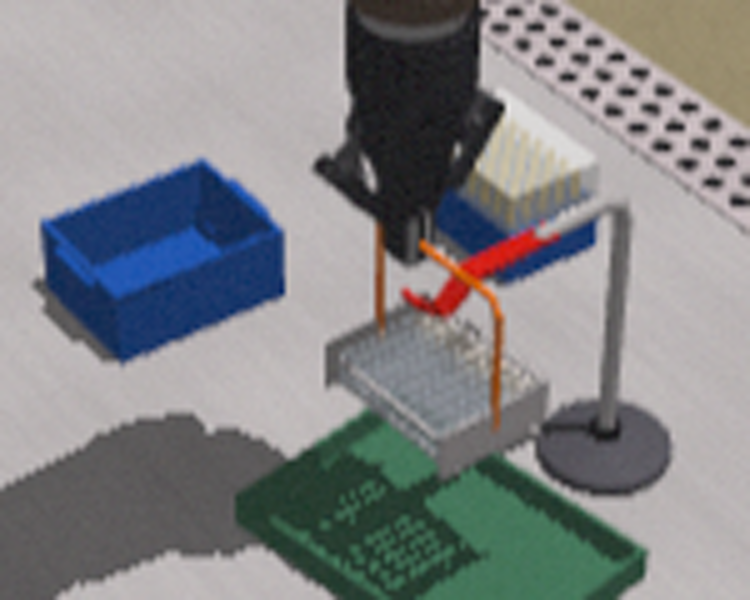

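The wire is above the V: its mid by the legs is (484.5,-24) against seat (484,-25). Lowering gently and watching the force.

Request:
apply_moves --pt "0 0 0 -6 0" --pt "0 0 0 -12 0" --pt "0 0 0 -18 0" --pt "0 0 0 -24 0" --pt "0 0 0 -28 0" --pt "0 0 0 -30 0" --pt "0 0 0 -30 0" --pt "0 0 0 -30 0"

```text
clock: 17.6
position: [0.4823, 0.0027, 0.2098]
tool_rot: [-3.133, -0.008, 0.078]
contact_force: [0.0, -0.3, -1.6]
width: 0.0016
```

Request:
apply_moves --pt "0 0 0 -2 0" --pt "0 0 0 -3 0" --pt "0 0 0 -3 0"

```text
clock: 17.9
position: [0.4822, 0.0027, 0.2066]
tool_rot: [-3.133, -0.008, 0.078]
contact_force: [-0.4, -0.2, -1.7]
width: 0.0016
```

```bash
python3 hm.py l
```

```text
18.0 [0.4823 0.0027 0.2068] [-3.133 -0.008  0.078] [ 1.8  0.8 -2. ] [ 0.04 -0.02 -0.03]
side 90
[ 0.455 -0.082  0.142] [0.495 0.034 0.233]
(array([ 0.4552, -0.0087,  0.2332]), array([1., 0., 0.]), np.float64(0.0))
 leg 47 [ 0.4873 -0.0743  0.1954]
 leg 42 [0.481  0.0272 0.1815]
top 2
origin 192 126
```

View pics/l_crop.png

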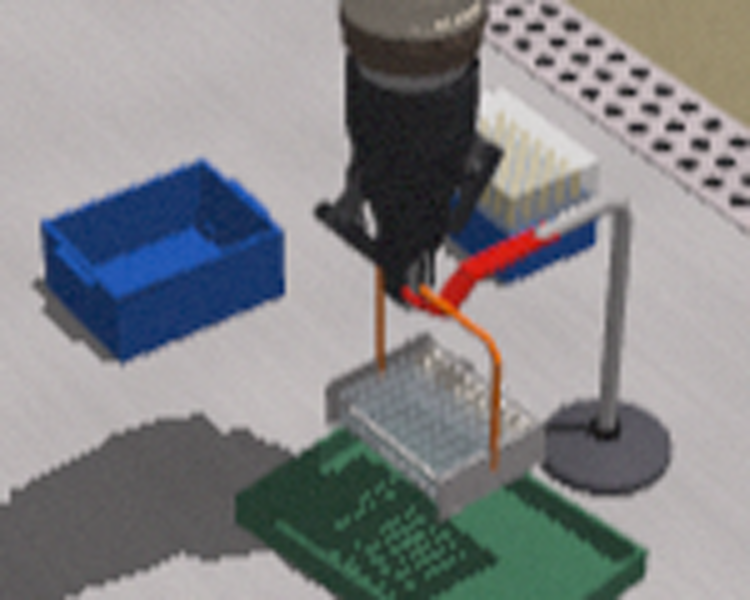

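Request:
apply_moves --pt "0 0 0 -1 0" --pt "0 0 0 -2 0" --pt "0 0 0 -3 0" --pt "0 0 0 -3 0"

```text
clock: 18.4
position: [0.4828, 0.0028, 0.2047]
tool_rot: [-3.133, -0.011, 0.078]
contact_force: [0.9, 0.5, 5.5]
width: 0.0017
```

Contact: the force went from -2 N to +5.5 N, so the hook carries the wire. Releasing gently.

Request:
apply_moves --pt "0.08 0 0 0 0" --pt "0.15 0 0 0 0" --pt "0.2 0 0 0 0" --pt "0.25 0 0 0 0" --pt "0.25 0 0 0 0" --pt "0.25 0 0 0 0" --force 20

```text
clock: 19.0
position: [0.4828, 0.0027, 0.2046]
tool_rot: [-3.133, -0.01, 0.078]
contact_force: [0.3, 0.7, 0.4]
width: 0.0209
```

```bash
python3 hm.py m
```

```text
19.1 [0.4828 0.0028 0.2046] [-3.133 -0.01   0.078] [ 0.4 -0.8  0.1] [0.02 0.01 0.01]
side 73
[ 0.462 -0.082  0.143] [0.496 0.03  0.215]
(array([ 0.4876, -0.0353,  0.2049]), array([ 0.078, -0.997, -0.02 ]), np.float64(0.0794))
 leg 26 [ 0.4911 -0.0786  0.1715]
 leg 8 [0.4819 0.026  0.1587]
top 2
origin 192 126
```

View pics/m_crop.png

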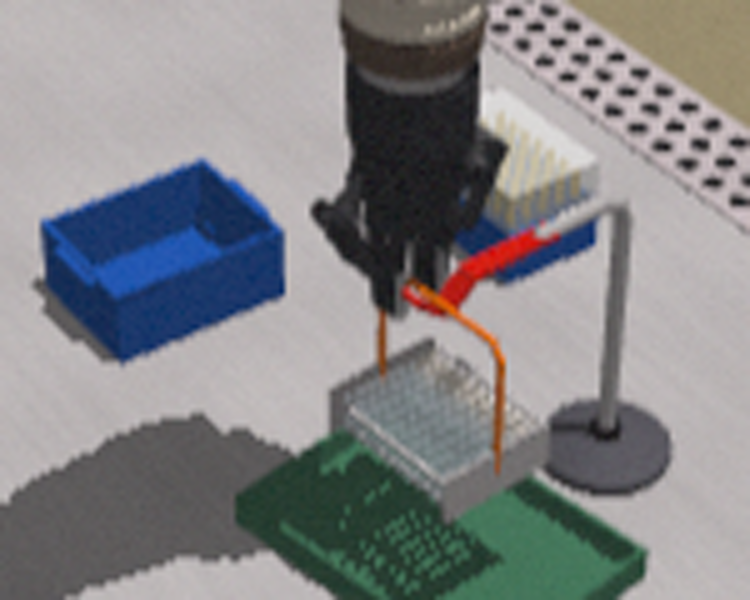

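The rack stays level in the hook with the jaws open. Retreating straight up, then away.

Request:
apply_moves --pt "0.25 0 0 5 0" --pt "0.25 0 0 15 0" --pt "0.25 0 0 30 0" --pt "0.25 0 0 50 0" --pt "0.25 0 0 75 0" --pt "0.25 0 0 100 0" --pt "0.25 -40 10 120 0" --pt "0.25 -80 40 140 0" --pt "0.25 -100 80 150 0" --pt "0.25 -110 120 150 0" --pt "0.25 -120 165 150 0" --pt "0.25 -120 210 150 0" --pt "0.25 -120 250 150 0" --pt "0.25 -120 300 150 0" --pt "0.25 -120 300 150 0" --pt "0.25 -120 300 150 0" --pt "0.25 -120 300 150 0"

```text
clock: 20.8
position: [0.3628, 0.3022, 0.3553]
tool_rot: [-3.133, -0.011, 0.078]
contact_force: [-0.3, 0.1, -0.5]
width: 0.0213
```

```bash
python3 hm.py n; python3 - <<'E'
from meas import *
o=load("n")
for n in o:
    c=o[n];H=hsv(c); g=cv2.inRange(H,(55,40,15),(95,255,255)); g=cv2.morphologyEx(g,cv2.MORPH_OPEN,np.ones((2,2)))
    cs,_=cv2.findContours(g,0,1); k=max(cs,key=cv2.contourArea)
    print(n,rect(np.array([ray(c,u,v,.025) for u,v in k[:,0]])))
    for nm,lo,hi in (("dish",[.35,.2,.053],[.6,.42,.068]),("tip",[.6,.1,.02],[.85,.33,.1]),("bot",[.6,-.35,.05],[.9,-.2,.2]),("stack",[.3,.47,.02],[.47,.65,.06])):
        print(" ",nm,rect(pts(o,lo,hi,(n,))[0]))
E
```

```text
20.9 [0.3629 0.3018 0.3554] [-3.132 -0.011  0.077] [ 0.8 -0.7  0.4] [-0.03 -0.02 -0.01]
side 79
[ 0.478 -0.081  0.14 ] [0.495 0.032 0.209]
(array([ 0.4874, -0.028 ,  0.2039]), array([ 0.08 , -0.997, -0.   ]), np.float64(0.1041))
 leg 19 [ 0.4898 -0.0783  0.1702]
 leg 12 [0.4813 0.028  0.1649]
top 42
[ 0.48  -0.078  0.162] [0.503 0.028 0.212]
(array([ 0.4866, -0.0259,  0.2052]), array([-0.088,  0.995,  0.039]), np.float64(0.0941))
 leg 2 [ 0.4901 -0.0774  0.1822]
 leg 2 [0.48   0.0277 0.1709]
origin 192 126
side [483.3 -36.4 164.4 231.2  10.5]
  dish [483.5 303.9 152.  115.2   0.5]
  tip [729.7 226.7 129.   88.7  89.7]
  bot [ 728.8 -254.1   56.4   70.    50.6]
  stack [393.9 549.2  92.3  88.2  65.2]
top [482.1 -29.6 148.2 219.   10.4]
  dish [486.6 300.3 146.1 106.6   3. ]
  tip [7.319e+02 2.259e+02 8.550e+01 1.179e+02 5.000e-01]
  bot [ 731.9 -244.4   69.3   63.2   51.2]
  stack [390.2 558.9  89.2  68.3  31.9]
```

View pics/n_crop.png

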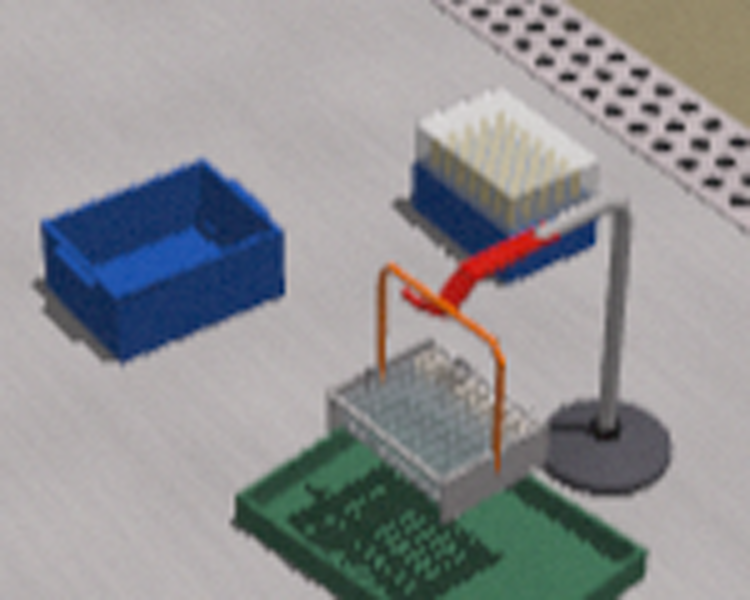

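View pics/n_top.png

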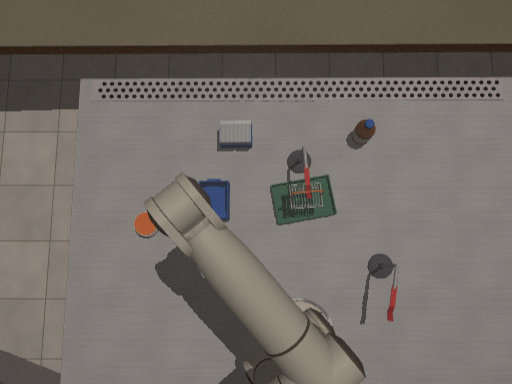

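The rack hangs level in the V (crop (430,295)), centred over the tray. Nothing else has moved; the stack and dish readings from the top view are partly hidden by the arm. I'll let it settle for 1 s, re-check and hand in.

Request:
apply_moves --pt "0.25 0 0 0 0" --pt "0.25 0 0 0 0" --pt "0.25 0 0 0 0" --pt "0.25 0 0 0 0" --pt "0.25 0 0 0 0" --pt "0.25 0 0 0 0" --pt "0.25 0 0 0 0" --pt "0.25 0 0 0 0" --pt "0.25 0 0 0 0" --pt "0.25 0 0 0 0"

```text
clock: 21.9
position: [0.3629, 0.3018, 0.3554]
tool_rot: [-3.132, -0.011, 0.077]
contact_force: [-0.0, -0.5, 0.0]
width: 0.0215
```

```bash
python3 hm.py p; python3 - <<'E'
from h import *
a=load("n");b=load("p")
d=cv2.absdiff(a["side"]["pixels"],b["side"]["pixels"]).max(2)[170:280,240:330]; print("px changed near rack",(d>25).sum())
print(r.job_done())
E
```

```text
22.0 [0.3629 0.3018 0.3554] [-3.132 -0.011  0.077] [-0.3 -0.  -0.1] [-0.    0.01 -0.02]
side 79
[ 0.479 -0.081  0.14 ] [0.495 0.032 0.21 ]
(array([ 0.4877, -0.0289,  0.2041]), array([ 0.074, -0.997, -0.007]), np.float64(0.1058))
 leg 19 [ 0.4904 -0.078   0.1695]
 leg 13 [0.4815 0.0282 0.167 ]
top 45
[ 0.479 -0.078  0.146] [0.491 0.03  0.212]
(array([ 0.4858, -0.025 ,  0.2062]), array([-0.09 ,  0.996, -0.02 ]), np.float64(0.0992))
 leg 1 [ 0.4902 -0.0757  0.1818]
 leg 3 [0.4795 0.0282 0.1634]
origin 192 126
px changed near rack 0
the job is handed in; nothing more can be done
None
```

The rack is hanging level and still on the hook of the left-hand stand, over the centred tray, and I handed the job in at about 22 s. I slid the tray by gripping its rim, then lifted the rack by its handle, turned it, and lowered the wire into the hook before letting go.

Last checks (mm, world axes):

| Check | Measured | Target or start |
|---|---|---|
| Handle middle | about (486, -25, 204) | seat (484, -25, 203) |
| Wire slope | under about 2° | level |
| Tray centre | about (482, -30) | under the handle middle |
| Movement of the rack over about 1 s | no pixel changed | at rest |

- **Other things on the bench:** dish, tip box, bottle and dish stack all read within about 3 mm of their starts in the side view.
- **Checks that disagreed:** the last top-view readings for the dish (about 4 mm off) and the stack (about 10 mm off) differ from the side view. The arm partly hid both in that picture, so I trusted the side view.
- **Odd reading:** the finger opening read 1.5 to 2.5 mm less than the real thickness of the things gripped, but both grips held.
- **A slip of mine:** one call turned the gripper 8° too far above the dish, before it touched anything. I turned it back before gripping.

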